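Burnisher out from under the tool rest's lip

TASK

The burnisher lies in the tool rest with its rear end caught under the overhanging hood. Slide it forward along the deck, away from the rest's back wall, until it is clear of the hood's lip, then lift it and lay it down on the planed wood block, lengthwise along the middle of the block's top. Leave the tweezers lying in the rest's other lane.

Things in the scene. Friction and masses are not known exactly. Their poses are not given: they have to be found in the camera images.
- burnisher_mid (a point): Centre of the burnisher, a dark straight handle 100 x 18 x 18 mm lying flat in one of the two lanes of the tool rest (either one), loose, about 50 g. Site axes: x along its length, z up. Starts in line with its lane, 30 to 42 mm of its rear end under the hood, the front 58 mm or more in the open; nothing else holds it.
- tool_rest: Fixed tool rest: grey deck 126 (its x) x 180 mm (its y), top 10 mm above the table; rear covered by an aluminium hood on cheeks, whose front edge is the lip. Origin: centre of its underside. +x points to the back wall, -x to the open front, roughly towards the robot. Two lanes, centred at y = +44 and -44 mm, open and bare in front of the lip.
- lip (a point): Middle of the lip: the lower front edge of the hood, at x = +12 mm in the rest's frame, 24 mm above the deck (34 above the table). From here the hood runs 51 mm back over the whole width, its top 40 mm above the table; the back wall's inner face is 45 mm behind the lip. Axes as the rest's.
- block_top (a point): Centre of the top face of the planed wood block, plain wood, 62 x 110 x 19 mm, lying flat and loose on the table by itself to the right of the rest. Site axes: y along its 110 mm length, z up; the point is 19 mm above the table.
- tweezers_mid (a point): Centre of the steel tweezers, 19 x 88 x 4 mm, lying loose in the rest's other lane, also partly under the hood. To be left there.
Things that resemble listed ones, but are neither listed nor needed, are in the scene too. Of the things that look like the part that bears burnisher_mid, the larger one is meant.

How it is judged:
On the way:
1. the burnisher has been slid forward, low over the deck (its centre less than 35 mm above it), until its rear end is clear of the lip (within 2 mm) (x of burnisher_mid in the frame of tool_rest below -0.036 m and z of burnisher_mid in the frame of tool_rest below 0.045 m), for 0.05 s.
At the end, for the whole second after the job is handed in: The burnisher rests flat and still on top of the wood block (which lies flat), its centre within 20 mm of the middle of the block's top and its length within 15 degrees of the block's length; the tweezers are within 20 mm of where they lay (horizontal distance between burnisher_mid and block_top below 0.02 m and angle between the x axis of burnisher_mid and the y axis of block_top, either way round below 0.26 rad and z of burnisher_mid in the frame of block_top between 0.005 and 0.014 m and angle between block_top's own z axis and vertical below 0.05 rad and linear speed of burnisher below 0.02 m/s and distance of tweezers_mid from where it was at the start of the episode below 0.02 m); the robot touches nothing.
It fails at once if the tweezers are shifted by more than 20 mm (distance of tweezers_mid from where it was at the start of the episode above 0.02 m).
It also fails if it takes over 40 s, if anything falls off the work surface, if the arm or the gripper's body presses on something with over 40 N, if the wrist force passes 120 N, or if a joint passes its speed limit or range.

ROBOT

A 7-joint arm with a two-finger parallel gripper is mounted at the origin on the work surface; the furniture and walls round the work are solid. World frame = base frame: x ahead of the robot, y to its left, z up, the work surface at z = 0. Lengths are in m, angles in rad, forces in N, time in s.
With the tool pointing down it reaches from about 0.425 to 0.825 m from the base axis. Payload 3.6 kg.
Tool frame: the origin (TCP) lies at the very end of the fingers, on their centre line; the grasp point (between the pads) lies 19 mm behind it; z points along the fingers, y is the line along which they close (so a half turn about z gives the same grasp; the last joint's range is limited). The gripper opens to 93 mm and grips with 3 to 60 N. Pads are 15 mm wide; open, the fingers measure 128 mm over their backs; the gripper's body (75 mm by 188 mm) begins 65 mm behind the grasp point.
Start: joints at [-1.296, 0.615, -0.013, 1.423, 0.008, 1.103, -0.04], TCP at [0.193, 0.621, 0.219] pointing down, gripper open.
Joint ranges: [-3.12, 3.12], [-0.3, 2.06], [-1.34, 1.32], [0.26, 2.42], [-1.36, 4.5], [0.01, 1.98], [-2.84, 2.84]. Speed limits (rad/s): [2.79, 2.79, 3.14, 3.14, 3.14, 3.14, 3.14].

INTERFACE

Orientations are given as a rotation vector (axis times angle).
In Python, from rig import ctrl gives the robot as it stands.
- The arm moves only by the tool send_rows, never from a script. Its argument "commands" is a list of rows, each a list of 4 numbers: the shift along the world's x, y, z in m, then the turn about the world's z in degrees. In form: [[dx, dy, dz, twist], ...]. A call has 1 to 8 rows; each row shifts and turns the commanded pose from where the row before left it; what a row does not reach is not made up. A row lasts 1/12 s, in which the tool goes at most 41.7 mm and 7.16 degrees, less where a joint would pass 70% of its speed; a pose out of reach is approached as far as the arm can. A call with a gripper value outside its range is refused whole. "jaw" is the closure, from 0 (fully open) to 1 (shut), set as the call begins (left out, the last holds). The fingers move at their own pace and stop on an object; "force" is the grip in N (left out, the last holds). Time passes only in rows, so rows that do not move let the fingers close. It gives the time, the measured TCP pose, the force, the opening and the grip force at its end, in the units of the state.
- ctrl.sense(): the state, without advancing time (a new reading comes with each control period).
- ctrl.read_camera(name): name is "scene" or "top" or "wrist"; returns a dict with "image" (400x640x3 uint8, red, green, blue), "camera_matrix" (3x3 intrinsics, pixels), "R" (3x3) and "t" (3): a world point X has camera coordinates R X + t; the wrist camera has in their place "tool_from_camera" (4x4, takes a point from camera to tool coordinates, whose origin is the TCP and whose axes are the flange's). Camera axes: x right, y down, z forward; pixel columns grow to the right and rows downward; lengths in m; the calibration is good to about 2 mm. A picture is of the moment at which its call begins: read the wrist's pose just before it. There is no depth.
- ctrl.job_done(): hands the job in; it is judged then, once.
Trained networks look in a picture, given as the dict that the camera call returned (one of the last four; its "shot" number tells which), for a name from the list of things; names that differ only in an ending like _2 or _b are one class to them, and where a whole thing is asked for, a point or a joint stands for the part that bears it (a point fixed in the world has none). Each returns a list of dicts, best first, with "p" (0 to 1); they miss things now and then, are a little off and sometimes report something else, mostly with a low value. They report only what shows in the picture. A call takes as long as a camera call. They do not tell look-alikes from the thing itself.
- ctrl.recognise(target, picture): "box" ([left, top, right, bottom] in pixels, round what is visible of it).
The state is a dict: "t": time; "joints": joint angles; "qd": joint speeds; "effort": joint torques, N m; "position": TCP position; "orientation": TCP orientation; "wrist_force": force on the tool from outside, world axes, zero at the start; "torque": the same for the moment, N m; "width": finger opening in m; "grip_force": force on a finger pad.
Only numpy, scipy, OpenCV 4.12 (cv2) and the standard library are available. Lean on these libraries where they do the work, as an engineer would, in place of code of your own. Each camera call takes 0.05 s, during which the arm holds its last target. There are 200 camera calls.

## Working session

There is one attempt and no reset: what is moved stays moved. The work goes in short steps, Python scripts to look and compute and a tool call to move; the robot and the scene stay as the last step left them, time stands still between calls to the robot, and variables do not carry over. Pictures are saved under pics/ and viewed, at most 10 in all, crops included, and the job is handed in when it is done.

Besides the shell and the picture viewer there is one more tool, called as name(argument=value, ...), one argument or row to a line, values as JSON. send_rows: Moves the arm, as the interface text tells. Its arguments: {"type":"object","properties":{"commands":{"type":"array"},"jaw":{"type":"number"},"force":{"type":"number"}},"required":["commands"]}

```bash
mkdir -p pics; cat > h.py <<'E'
import numpy as np, cv2
from rig import ctrl
def px2w(c,u,v,z):
    d=np.linalg.inv(c["camera_matrix"])@[u,v,1]
    R=np.array(c["R"]);o=-R.T@c["t"];w=R.T@d
    return (o+w*(z-o[2])/w[2]).round(4)
def w2px(c,X):
    p=c["camera_matrix"]@(np.array(c["R"])@X+c["t"]);return (p[:2]/p[2]).round(1)
E
python3 - <<'E'
from h import *
print(ctrl.sense()["position"],ctrl.sense()["orientation"])
for n in("top","scene"):
    c=ctrl.read_camera(n);cv2.imwrite(f"pics/{n}0.png",c["image"][:,:,::-1])
    for k in("burnisher_mid","tool_rest","block_top","tweezers_mid"):
        for r in ctrl.recognise(k,c):
            b=r["box"];print(n,k,round(r["p"],2),np.round(b),px2w(c,(b[0]+b[2])/2,(b[1]+b[3])/2,.019))
E
```

```text
[0.19237258 0.62006298 0.21747706] [-0.4705801  -3.1058156   0.00399374]
top burnisher_mid 0.9 [257. 173. 271. 213.] [0.5249 0.082  0.019 ]
top burnisher_mid 0.5 [334. 183. 369. 201.] [ 0.5279 -0.0724  0.019 ]
top burnisher_mid 0.35 [397. 154. 454. 223.] [ 0.5348 -0.2017  0.019 ]
top tool_rest 0.75 [182. 129. 298. 225.] [0.5528 0.1237 0.019 ]
top block_top 0.58 [398. 156. 452. 227.] [ 0.53   -0.2012  0.019 ]
top tweezers_mid 0.49 [207. 163. 220. 193.] [0.5503 0.1704 0.019 ]
scene burnisher_mid 0.74 [341. 222. 370. 237.] [ 0.514  -0.0795  0.019 ]
scene burnisher_mid 0.68 [291. 191. 327. 209.] [0.5237 0.0782 0.019 ]
scene tool_rest 0.76 [272. 164. 350. 214.] [0.5585 0.1148 0.019 ]
scene block_top 0.93 [384. 238. 432. 287.] [ 0.5087 -0.216   0.019 ]
scene tweezers_mid 0.59 [267. 165. 350. 221.] [0.5435 0.105  0.019 ]
```

View pics/top0.png

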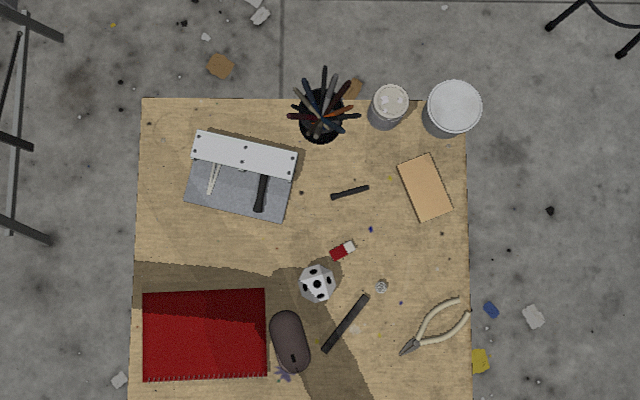

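View pics/scene0.png

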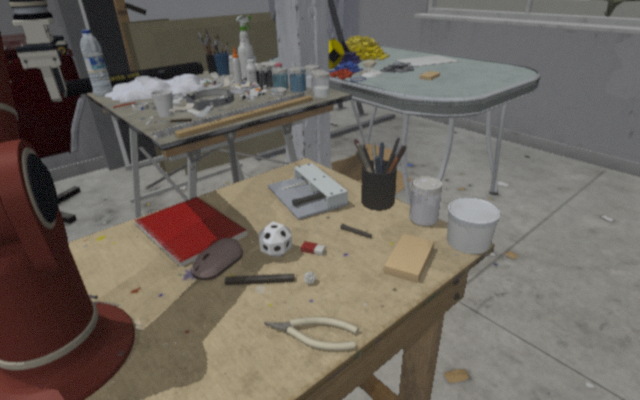

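Top view: the rest is at (241,177), with the dark handle in its right lane at (262,193) and the tweezers in the left lane at (213,178). The block is at (425,187). There are three dark bars: (262,193) in the rest, a smaller one loose at (350,192), and a long one loose at (345,323). Only the first lies in a lane under the hood, so it fits the description. I'll confirm it in an enlarged crop.

```bash
python3 - <<'E'
from h import *
c=ctrl.read_camera("top");im=c["image"]
a=cv2.resize(im[120:235,175:375],None,fx=4,fy=4,interpolation=cv2.INTER_CUBIC)
cv2.imwrite("pics/crop.png",a[:,:,::-1])
g=im.max(2).astype(int)
def rect(mask,roi,z,name):
    x0,y0,x1,y1=roi;m=np.zeros(mask.shape,np.uint8);m[y0:y1,x0:x1]=mask[y0:y1,x0:x1]
    n,l,s,_=cv2.connectedComponentsWithStats(m);k=1+s[1:,4].argmax()
    p=np.argwhere(l==k)[:,::-1].astype(float)
    P=np.array([px2w(c,u,v,z)[:2] for u,v in p]).astype(np.float32)
    r=cv2.minAreaRect(P*1000);print(name,len(P),r,cv2.boxPoints(r).round().tolist())
rect(g<60,(250,165,280,220),.028,"burn")
rect(g<60,(325,175,375,210),.01,"small")
rect(g<60,(315,285,375,360),.01,"long")
h=cv2.cvtColor(im,cv2.COLOR_RGB2HSV)
print(h[190,425],h[160,360],h[240,420],h[195,240],h[160,240])
rect((im.min(2)>150)&(h[:,:,1]<40),(180,125,305,185),.04,"hood")
rect((h[:,:,1]<50)&(g>70),(180,125,305,230),.01,"rest")
rect((h[:,:,2]>h[160:240,310:390,2].mean()+25)&(h[:,:,1]>60),(390,145,460,230),.019,"block")
for n in [(192,131),(299,152),(295,180),(188,160),(184,202),(284,223)]: print(n,px2w(c,*n,.04),px2w(c,*n,.01))
E
```

```text
burn 308 ((523.612060546875, 86.19038391113281), (15.859315872192383, 66.44654846191406), 79.5794448852539) [[490.0, 84.0], [555.0, 72.0], [558.0, 88.0], [492.0, 100.0]]
small 201 ((530.06884765625, -68.48466491699219), (10.664186477661133, 68.61019134521484), 16.95128059387207) [[515.0, -37.0], [535.0, -103.0], [545.0, -100.0], [525.0, -34.0]]
long 491 ((301.6488037109375, -60.28902816772461), (14.758432388305664, 119.72280883789062), 51.34025192260742) [[250.0, -29.0], [344.0, -103.0], [353.0, -92.0], [260.0, -17.0]]
[ 17  98 174] [ 21  71 162] [ 19  70 146] [124  12 144] [ 72   8 152]
hood 2874 ((588.7512817382812, 116.62364959716797), (178.37591552734375, 51.71965026855469), 77.45654296875) [[544.0, 35.0], [595.0, 24.0], [633.0, 198.0], [583.0, 209.0]]
rest 7302 ((557.0151977539062, 127.66519165039062), (188.88218688964844, 132.5897674560547), 77.13888549804688) [[471.0, 50.0], [601.0, 21.0], [643.0, 205.0], [513.0, 234.0]]
block 1082 ((537.4810180664062, -200.3286590576172), (108.20709991455078, 59.33766174316406), 22.0929012298584) [[476.0, -193.0], [499.0, -248.0], [599.0, -207.0], [576.0, -152.0]]
(192, 131) [0.6294 0.2058 0.04  ] [0.6365 0.2127 0.01  ]
(299, 152) [0.5943 0.0205 0.04  ] [0.6001 0.0211 0.01  ]
(295, 180) [0.5454 0.0269 0.04  ] [0.5496 0.0276 0.01  ]
(188, 160) [0.5785 0.2108 0.04  ] [0.5839 0.2179 0.01  ]
(184, 202) [0.5061 0.215  0.04  ] [0.5089 0.2222 0.01  ]
(284, 223) [0.4717 0.0447 0.04  ] [0.4733 0.0461 0.01  ]
```

View pics/crop.png

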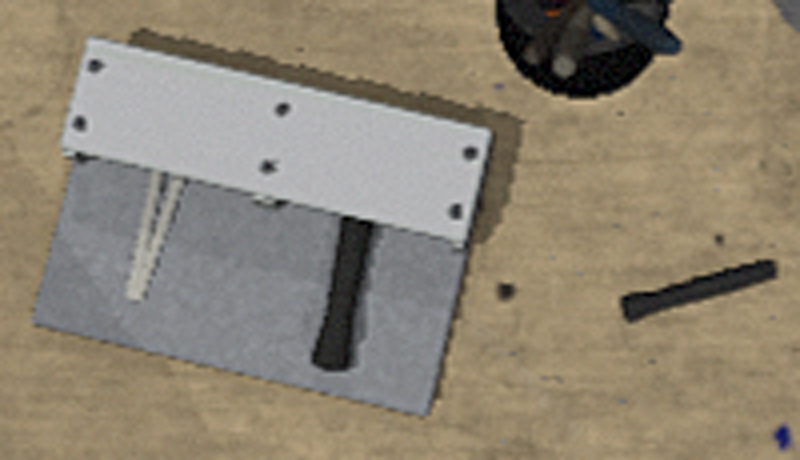

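The crop confirms it: the dark handle under the hood in the right lane is the burnisher, thicker than the loose one on the table (16 mm against 11 mm measured). The tub beside the block could get in the way of the gripper's body, so I'll triangulate its height while the arm moves to the approach.

```bash
python3 - <<'E'
from h import *
a=ctrl.read_camera("top");b=ctrl.read_camera("scene")
def tri(p,q):
    P=[c["camera_matrix"]@np.c_[c["R"],c["t"]] for c in(a,b)]
    X=cv2.triangulatePoints(P[0],P[1],np.array(p,float),np.array(q,float));return (X[:3]/X[3]).ravel().round(3)
print("tub rim",tri((455,103),(473,213)),"can rim",tri((391,99),(427,185)),"cup",tri((321,113),(379,175)),"block",tri((425,187),(410,257)))
E
```

```text
tub rim [ 0.674 -0.242  0.065] can rim [ 0.675 -0.131  0.082] cup [ 0.654 -0.015  0.071] block [ 0.538 -0.202  0.008]
```

send_rows(
  commands=[
    [0.02,-0.035,0,0],
    [0.02,-0.035,0,0],
    [0.02,-0.035,0,0],
    [0.02,-0.035,0,0],
    [0.02,-0.035,0,0],
    [0.02,-0.035,0,0],
    [0.02,-0.035,0,0],
    [0.02,-0.035,0,0],
  ],
  jaw=0.3,
  force=20,
)

```text
t: 1.32
position: [0.3533, 0.3391, 0.219]
orientation: [0.47, 3.106, 0.001]
wrist_force: [0.4, -0.3, -0.4]
width: 0.0654
grip_force: 0.0
```

send_rows(
  commands=[
    [0.02,-0.035,0,0],
    [0.02,-0.035,0,0],
    [0.02,-0.035,0,0],
    [0.02,-0.035,0,0],
    [0.02,-0.035,0,1],
    [0.02,-0.035,0,1],
    [0.012,-0.03,-0.02,1],
    [0,0,-0.03,2],
  ],
)

```text
t: 1.98
position: [0.4904, 0.0926, 0.1709]
orientation: [0.351, 3.111, -0.003]
wrist_force: [0.7, -0.3, -0.6]
width: 0.0653
grip_force: 0.0
```

```bash
cat >> h.py <<'E'
from scipy.spatial.transform import Rotation as Ro
def wrist():
    s=ctrl.sense();c=ctrl.read_camera("wrist")
    T=np.eye(4);T[:3,:3]=Ro.from_rotvec(s["orientation"]).as_matrix();T[:3,3]=s["position"]
    W=np.linalg.inv(T@np.array(c["tool_from_camera"]));c["R"]=W[:3,:3];c["t"]=W[:3,3];return s,c
E
python3 - <<'E'
from h import *
ctrl.read_camera("top");ctrl.read_camera("top")
s,c=wrist();print(s["position"],s["orientation"])
im=c["image"];cv2.imwrite("pics/w1.png",im[:,:,::-1])
for k in("burnisher_mid","tweezers_mid"):
    for r in ctrl.recognise(k,c): print(k,r["p"],np.round(r["box"]))
for X in[(.491,.092,.019),(.540,.0825,.019),(.525,.086,.028),(.554,.0795,.034),(.5638,.1222,.034)]:print(X,w2px(c,np.array(X)))
m=(im.max(2)<60).astype(np.uint8);n,l,st,_=cv2.connectedComponentsWithStats(m)
for k in range(1,n):
    if st[k,4]>800:
        P=np.array([px2w(c,u,v,.028)[:2] for v,u in np.argwhere(l==k)]).astype(np.float32)
        r=cv2.minAreaRect(P*1000);print(st[k],np.round(cv2.boxPoints(r)).tolist())
E
```

```text
[0.48213295 0.09841709 0.16562063] [-0.34019067 -3.11521121  0.00488304]
burnisher_mid 0.76 [307. 197. 322. 257.]
burnisher_mid 0.73 [200. 235. 221. 253.]
tweezers_mid 0.75 [386. 207. 397. 233.]
tweezers_mid 0.51 [274. 189. 426. 271.]
(0.491, 0.092, 0.019) [311.9 199.8]
(0.54, 0.0825, 0.019) [313.1 240.7]
(0.525, 0.086, 0.028) [313.1 231. ]
(0.554, 0.0795, 0.034) [313.  257.3]
(0.5638, 0.1222, 0.034) [351.2 257.7]
[553 176  87  67 988] [[492.0, 419.0], [520.0, 352.0], [607.0, 388.0], [580.0, 455.0]]
[  238   230   379   106 12513] [[491.0, 9.0], [617.0, -32.0], [760.0, 403.0], [634.0, 444.0]]
[    0   238   640   162 36111] [[443.0, -330.0], [670.0, -379.0], [851.0, 461.0], [625.0, 510.0]]
[ 223  304   67   47 1592] [[595.0, 27.0], [599.0, -65.0], [658.0, -62.0], [653.0, 30.0]]
```

View pics/w1.png

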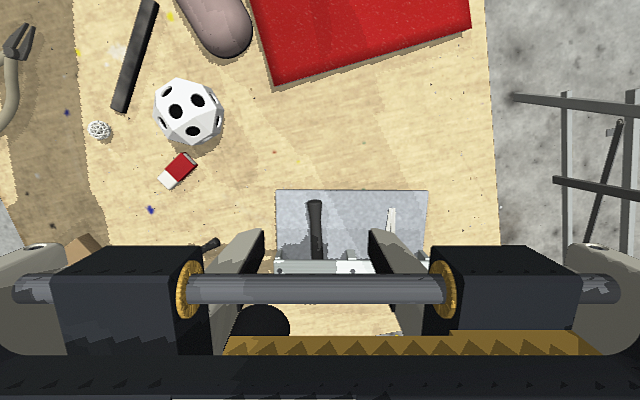

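The wrist view shows the burnisher at column 307–322 with its front end at row 199. That matches my projection (312–313, 200), and the tweezers stand well clear at column 391. I'll descend with the jaws across the burnisher, in front of the lip.

send_rows(
  commands=[
    [0.02,-0.006,0,0],
    [0.023,-0.006,0,0],
    [0,0,-0.03,0],
    [0,0,-0.035,0],
    [0,0,-0.03,0],
    [0,0,-0.025,0],
    [0,0,0,0],
    [0,0,0,0],
  ],
)

```text
t: 2.9
position: [0.5277, 0.0905, 0.0493]
orientation: [-0.331, -3.124, -0.001]
wrist_force: [1.0, -0.3, 0.8]
width: 0.0651
grip_force: 0.0
```

send_rows(
  commands=[
    [0,0,-0.015,0],
    [0,0,-0.01,0],
    [0,0,-0.006,0],
    [0,0,0,0],
    [0,0,0,0],
  ],
)

```text
t: 3.32
position: [0.528, 0.0891, 0.0184]
orientation: [0.334, 3.123, 0.001]
wrist_force: [-0.7, -0.9, -0.1]
width: 0.0653
grip_force: 0.0
```

send_rows(
  commands=[
    [-0.005,-0.003,-0.004,0],
    [0,0,0,0],
    [0,0,0,0],
  ],
)

```text
t: 3.57
position: [0.5221, 0.0854, 0.0138]
orientation: [-0.336, -3.123, 0.001]
wrist_force: [0.9, -0.4, -0.5]
width: 0.0647
grip_force: 0.0
```

send_rows(
  commands=[
    [0,0,0,0],
    [0,0,0,0],
    [0,0,0,0],
    [0,0,0,0],
    [0,0,0,0],
    [0,0,0,0],
  ],
  jaw=1,
  force=20,
)

```text
t: 4.07
position: [0.5226, 0.0858, 0.0136]
orientation: [0.335, 3.124, -0.0]
wrist_force: [0.2, 0.1, 1.2]
width: 0.0293
grip_force: 0.0
```

send_rows(
  commands=[
    [0,0,0,0],
    [0,0,0,0],
    [0,0,0,0],
    [0,0,0,0],
  ],
)

```text
t: 4.4
position: [0.5226, 0.0859, 0.0136]
orientation: [-0.335, -3.124, -0.0]
wrist_force: [-0.1, 0.4, -0.3]
width: 0.0175
grip_force: 19.7
```

It's gripped at 17.5 mm wide, which fits the 18 mm handle. Next I'll slide it forward along the lane.

send_rows(
  commands=[
    [-0.01,0.002,0,0],
    [-0.015,0.003,0,0],
    [-0.015,0.003,0,0],
    [-0.015,0.004,0,0],
    [-0.005,0.001,0,0],
    [0,0,0,0],
    [0,0,0,0],
  ],
)

```text
t: 4.98
position: [0.4634, 0.0987, 0.0138]
orientation: [0.335, 3.123, 0.0]
wrist_force: [0.3, -1.0, -2.0]
width: 0.0177
grip_force: 19.7
```

```bash
python3 - <<'E'
from h import *
s=ctrl.sense();print(s["position"],s["width"],s["wrist_force"])
c=ctrl.read_camera("top");cv2.imwrite("pics/t2.png",cv2.resize(c["image"][100:240,170:480],None,fx=2.5,fy=2.5)[:,:,::-1])
E
```

```text
[0.46335391 0.09874615 0.01375717] 0.017653000584329847 [ 0.25285555 -0.96832385 -2.02633077]
```

View pics/t2.png

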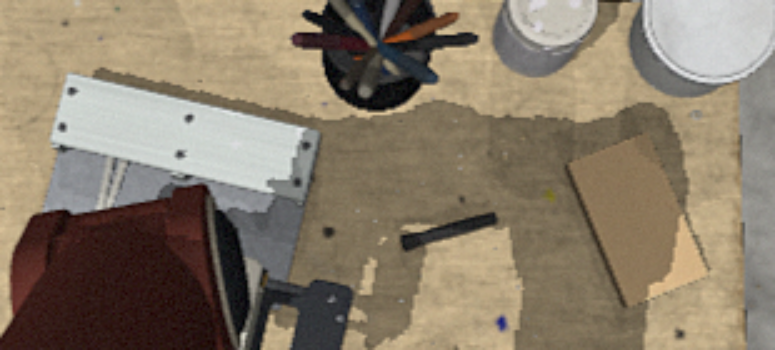

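The top view shows the tweezers still in place at (110,180) in the crop, with the arm hiding the burnisher. Next I'll lift and carry it toward the block.

send_rows(
  commands=[
    [0,0,0.01,0],
    [0,0,0.02,0],
    [0,0,0.025,0],
    [0,0,0.025,0],
    [0,-0.02,0.01,2],
    [0.005,-0.028,0,3],
    [0.005,-0.028,0,3],
    [0.005,-0.028,0,3],
  ],
)

```text
t: 5.7
position: [0.4786, -0.0066, 0.1049]
orientation: [0.029, 3.139, -0.001]
wrist_force: [0.7, 0.3, 0.0]
width: 0.0176
grip_force: 19.7
```

send_rows(
  commands=[
    [0.006,-0.03,0,4],
    [0.006,-0.03,0,4],
    [0.006,-0.03,0,4],
    [0.006,-0.03,0,4],
    [0.006,-0.03,0,4],
    [0.006,-0.027,0,3],
    [0.006,-0.025,0,0.5],
    [0,0,0,0],
  ],
)

```text
t: 6.37
position: [0.52, -0.2162, 0.1044]
orientation: [-0.591, 3.084, -0.011]
wrist_force: [-0.5, -1.2, -0.4]
width: 0.0174
grip_force: 19.7
```

```bash
python3 - <<'E'
from h import *
ctrl.read_camera("top")
s,c=wrist();print(s["position"],s["orientation"],s["width"])
cv2.imwrite("pics/w3.png",c["image"][:,:,::-1])
o=np.array(s["orientation"]);print("burn yaw",2*np.degrees(np.arctan2(o[1],o[0]))%180-180)
for k in("burnisher_mid","block_top"):
    for r in ctrl.recognise(k,c): print(k,r["p"],np.round(r["box"]))
p=np.array(s["position"]);a=np.radians(22.2)
for d in(-.036,-.032,-.028):
  for w in(-.009,.009): print(d,w2px(c,p+[d*np.cos(a)-w*np.sin(a),d*np.sin(a)+w*np.cos(a),.014]))
for X in[(476,-193),(499,-248),(599,-207),(576,-152)]:print(X,w2px(c,np.array([X[0]/1e3,X[1]/1e3,.019])))
t=ctrl.read_camera("scene");cv2.imwrite("pics/s3.png",cv2.resize(t["image"][150:300,310:510],None,fx=4,fy=4)[:,:,::-1])
for d in(-.032,.068): print("scene end",(w2px(t,p+[d*np.cos(a),d*np.sin(a),.005])-[310,150])*4)
E
```

```text
[ 0.51955632 -0.21232249  0.1041265 ] [-0.59474735  3.08434627 -0.00515208] 0.017082803189613402
burn yaw -158.17148963606604
burnisher_mid 0.67 [298. 191. 330. 334.]
burnisher_mid 0.65 [458. 255. 484. 272.]
block_top 0.68 [286. 165. 358. 274.]
-0.036 [299.4 187.4]
-0.036 [332.  187.2]
-0.032 [299.5 194.4]
-0.032 [331.9 194.3]
-0.028 [299.7 201.4]
-0.028 [331.9 201.3]
(476, -193) [354.5 168.3]
(499, -248) [287.9 169.2]
(599, -207) [291.4 278. ]
(576, -152) [351.6 277.3]
scene end [395.6 300.4]
scene end [459.6 190.8]
```

View pics/w3.png

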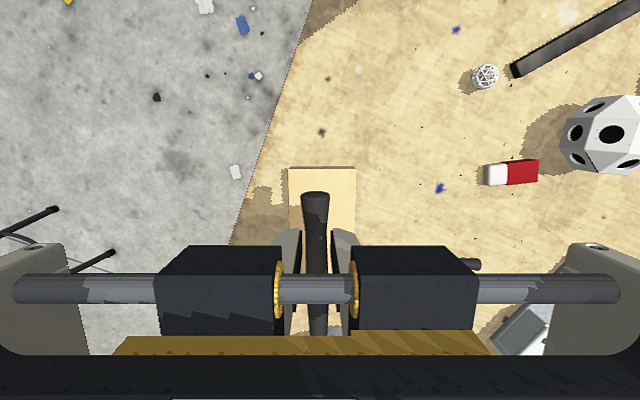

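View pics/s3.png

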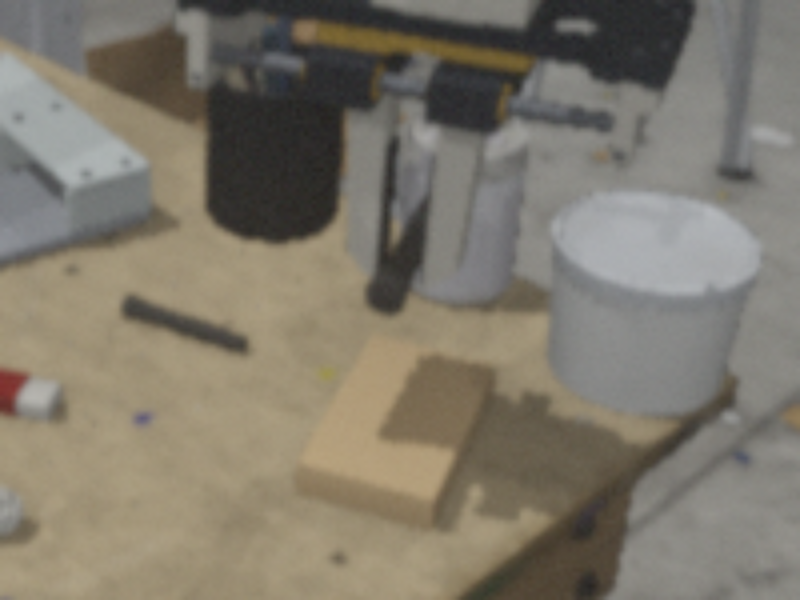

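The wrist view shows the burnisher straight in the jaws, its front end at row 192, so its centre is about 17 mm ahead of the TCP. The block's near edge is at row 167, columns 289–356, which agrees with the measured block. In the scene view the tub clears the gripper's body. Now I'll lower.

send_rows(
  commands=[
    [0.001,0.003,-0.01,0],
    [0.001,0.002,-0.02,0],
    [0,0,-0.02,0],
    [0,0,-0.015,0],
    [0,0,-0.008,0],
    [0,0,0,0],
    [0,0,0,0],
  ],
)

```text
t: 7.2
position: [0.5216, -0.2014, 0.0304]
orientation: [0.608, -3.082, -0.001]
wrist_force: [0.3, 0.4, -0.8]
width: 0.017
grip_force: 19.7
```

send_rows(
  commands=[
    [0,0,-0.004,0],
    [0,0,-0.003,0],
    [0,0,0,0],
    [0,0,0,0],
  ],
)

```text
t: 7.53
position: [0.5217, -0.2023, 0.0239]
orientation: [-0.606, 3.082, -0.001]
wrist_force: [0.2, -0.3, -0.7]
width: 0.0179
grip_force: 19.7
```

send_rows(
  commands=[
    [0,-0.004,0,0],
    [0,0,-0.001,0],
    [0,0,-0.001,0],
    [0,0,0,0],
    [0,0,0,0],
  ],
)

```text
t: 7.95
position: [0.5218, -0.2073, 0.0226]
orientation: [-0.605, 3.082, -0.003]
wrist_force: [-1.6, -0.6, 5.0]
width: 0.0173
grip_force: 19.7
```

Contact at 5 N. Releasing and backing straight up.

send_rows(
  commands=[
    [0,0,0,0],
    [0,0,0,0],
    [0,0,0,0],
    [0,0,0,0],
    [0,0,0,0],
    [0,0,0,0],
  ],
  jaw=0.5,
)

```text
t: 8.45
position: [0.5215, -0.2061, 0.0215]
orientation: [0.607, -3.082, -0.0]
wrist_force: [0.3, 0.4, -0.4]
width: 0.0459
grip_force: 0.0
```

send_rows(
  commands=[
    [0,0,0.01,0],
    [0,0,0.02,0],
    [0,0,0.03,0],
    [0,0,0.035,0],
    [0,0,0.035,0],
    [-0.02,0.03,0.02,0],
    [-0.02,0.035,0,0],
    [-0.02,0.035,0,0],
  ],
)

```text
t: 9.12
position: [0.462, -0.1058, 0.1739]
orientation: [-0.602, 3.078, -0.003]
wrist_force: [0.5, 0.3, -0.1]
width: 0.0468
grip_force: 0.0
```

send_rows(
  commands=[
    [0,0.035,0,0],
    [0,0.035,0,0],
    [0,0.035,0,0],
    [0,0.035,0,0],
    [0,0.035,0,0],
    [0,0.035,0,0],
    [0,0.035,0,0],
    [0,0,0,0],
  ],
)

```text
t: 9.78
position: [0.4609, 0.1481, 0.1729]
orientation: [-0.625, 3.075, 0.01]
wrist_force: [-0.1, 0.4, 1.1]
width: 0.0464
grip_force: 0.0
```

```bash
python3 - <<'E'
from h import *
c=ctrl.read_camera("top");im=c["image"];s=ctrl.sense();print(s["position"],s["t"])
cv2.imwrite("pics/t4.png",cv2.resize(im[120:260,170:480],None,fx=2.5,fy=2.5)[:,:,::-1])
g=im.max(2)<70;g[:155]=0;g[230:]=0;g[:,:400]=0;g[:,456:]=0
P=np.array([px2w(c,u,v,.037)[:2] for v,u in np.argwhere(g)]).astype(np.float32)
print(cv2.minAreaRect(P*1000))
E
```

```text
[0.46103333 0.14375644 0.17251449] 9.8333
((529.9366455078125, -185.44619750976562), (99.64675903320312, 45.81317138671875), 24.851579666137695)
```

View pics/t4.png

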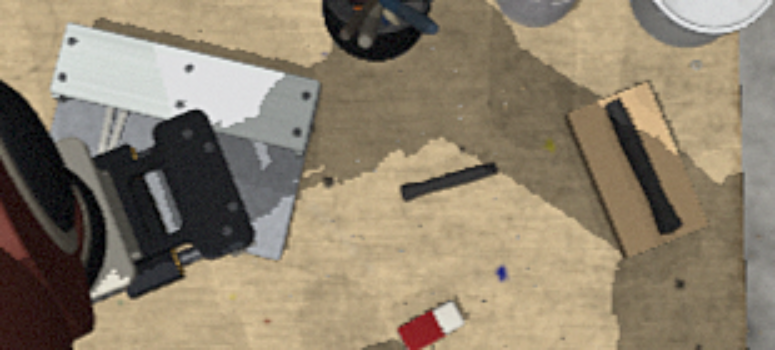

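The burnisher lies along the block's middle: its centre is at (642,167) in the crop, the block's at (637,170), about 4 mm apart. The tweezers still lie in their lane at (113,130).

```bash
python3 -c "
from rig import ctrl
print(ctrl.job_done())"
```

```text
the job is handed in; nothing more can be done
None
```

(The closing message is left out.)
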